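# Hold a sample tube down on the touch mixer

## Task

Mix the sample in the 50 ml tube: lift that tube, the thick one with the pointed base, out of the rack, keep it upright and stand its tip in the rubber cup of the touch mixer. Push it straight down, without leaning on it hard, until the sprung cup is fully down on its stop, which is where the mixer runs; keep it pressed there for three seconds and finish still gripping the tube and holding it down, upright. Leave the other tubes, the short bottle and the tip box alone.

Things in the scene. Friction and masses are not known exactly. Their poses are not given: they have to be found in the camera images.
- tube: closed 50 ml sample tube, whitish with a ribbed blue cap; 115 mm tall, 29 mm across, lowest 15 mm tapering to a flat 8 mm tip; cap 34 mm across, top 14 mm. 25 to 75 g. Origin: centre of the tip, z up through the cap. Starts upright in one of the two end places of the rack's row of large holes, tip on the rack's floor, cap top 55 mm above the rack's top deck.
- rack: white tube rack, fixed, 105 (its x) by 248 (its y) by 72 mm high, left or right of the robot with the mixer opposite. Origin: centre of its underside; inner floor 8 mm up, top deck 68 mm up. Large holes (31 mm) at x = -22, y = -84, -28, 28, 84 mm; small holes (18 mm) at x = +28 mm. The tube must rise 65 mm to come out; fingers have room if they close along the rack's x.
- mixer: touch-operated vortex mixer, a low white box on a grey base, fixed and heavy, 126 mm (its x) by 112 mm (its y), case 69 mm high, with a black rubber cup in the middle of its top. Origin: centre of its underside, z up; the cup is on its z axis.
- cup_seat (a point): centre of the inner floor of the mixer's rubber cup, moves with it; 84 mm above the bench with the cup up. The cup is an open funnel: floor about 17 mm across, mouth about 41 mm inside, rim 53 mm outside and 16 mm above this point. The tube's tip stands on this floor; the cup does not keep the tube upright by itself.
- cup (a joint): how far the cup is pressed down, m: 0 is up, 0.006 is on its hard stop. A spring pushes it up: it starts to move at about 2.5 N and takes about 7 N at the stop. The cup only moves up and down here (shaking is not simulated). 10 to 25 N holds it on the stop; 40 N is too hard.
- bottle30: short flat-based whitish bottle with a blue cap, 92 mm tall, 28 mm across (cap 31 mm), origin at the centre of its base; stands in the other end place of the row of large holes. Leave alone.
- tube15a: thin 15 ml tube, 120 mm tall, 17 mm across (cap 21 mm, blue), origin at its tip; stands in a middle small hole of the rack. Leave alone.
- tube15b: the same kind of thin tube in the small hole next to it. Leave alone.
- tipbox: closed box of pipette tips, 80 x 120 x 66 mm, grey with a white lid, loose, origin at the centre of its underside, on the bench beyond the rack and mixer. Leave alone.
Things that resemble listed ones, but are neither listed nor needed, are in the scene too. What is shaped like the tube but turquoise is not meant.

How it is judged:
On the way, in this order (a step that is already met when the one before it is completed fails the run):
1. the tube is lifted upright clear of the rack (height (world z) of tube above 0.075 m and angle between tube's own z axis and vertical below 0.35 rad and contact force between the fingers and tube above 1 N), for 0.1 s.
2. the tube, upright with its tip in the cup, keeps the cup down on its stop (for at least 2 s) (value of joint cup above 0.0052 m and horizontal distance between tube and cup_seat below 0.008 m and angle between tube's own z axis and vertical below 0.2 rad and contact force between tube and mixer above 3 N and contact force between the fingers and tube above 3 N), for 2 s.
At the end, for the whole second after the job is handed in: For the last second: tube gripped (grasp point not above the cap), tip on the cup's floor within 6 mm of centre, within 8 degrees of upright, still; cup pressed at least 5.2 of its 6 mm by the tube alone with under 40 N; robot off the mixer; other tubes and bottle upright, unmoved (value of joint cup above 0.0052 m and horizontal distance between tube and cup_seat below 0.006 m and z of tube in the frame of cup_seat below 0.004 m and angle between tube's own z axis and vertical below 0.14 rad and contact force between tube and mixer between 6 and 40 N and contact force between the fingers and tube above 3 N and contact force between each of the arm, the fingers and mixer below 0.5 N and contact force between tube and rack below 0.1 N and z of the grasp point in the frame of tube below 0.122 m and linear speed of tube below 0.01 m/s and angle between each of bottle30, tube15a, tube15b's own z axis and vertical below 0.15 rad); the arm keeps its last pose, push and grip.
It fails at once if the tube is pushed into the mixer harder than 45 N (contact force between tube and mixer above 45 N).
It fails at once if the robot pushes on the mixer itself (contact force between any of the fingers, the arm and mixer above 3 N).
It fails at once if the sample tube is tipped more than about 35 degrees (angle between tube's own z axis and vertical above 0.6 rad).
It fails at once if another tube, the bottle or the tip box is disturbed (moved more than 20 mm) (distance of any of bottle30, tube15a, tube15b, tipbox from where it was at the start of the episode above 0.02 m).
It also fails if it takes over 50 s, if anything falls off the work surface, if the arm or the gripper's body presses on something with over 40 N, if the wrist force passes 120 N, or if a joint passes its speed limit or range.

## Robot

A 6-joint arm with a two-finger parallel gripper is mounted at the origin on the work surface. World frame = base frame: x ahead of the robot, y to its left, z up, the work surface at z = 0. Lengths are in m, angles in rad, forces in N, time in s.
With the tool pointing down it reaches from about 0.425 to 0.95 m from the base axis. Payload 3.5 kg.
Tool frame: the origin (TCP) lies at the very end of the fingers, on their centre line; the grasp point (between the pads) lies 19 mm behind it; z points along the fingers, y is the line along which they close (so a half turn about z gives the same grasp; the last joint's range is limited). The gripper opens to 85 mm and grips with 20 to 120 N. Pads are 22 mm wide; open, the fingers measure 114 mm over their backs; the gripper's body (76 mm by 85 mm) begins 54 mm behind the grasp point. The pads swing forward as they close: fully open they stand 13 mm farther back than shut.
Start: joints at [1.019, 0.286, 1.577, -0, 1.279, -0.15], TCP at [0.264, 0.621, 0.231] pointing down, gripper open.
Joint ranges: [-2.77, 2.77], [-0.9, 2.22], [0.21, 2.48], [-1.53, 4.67], [0.24, 2.81], [-2.84, 2.84]. Speed limits (rad/s): [2.79, 2.79, 3.14, 3.14, 3.14, 3.14].

## Interface

Orientations are given as a rotation vector (axis times angle).
In Python, from cell import arm gives the robot as it stands.
- The arm moves only by the tool move_arm, never from a script. Its argument "deltas" is a list of rows, each an object of numbers: "gripper": the opening, from 0 (shut) to 1 (fully open); "tx", "ty", "tz": the shift along the world's x, y, z in cm; "spin": the turn about the world's z in degrees. In form: [{"gripper": .., "tx": .., "ty": .., "tz": .., "spin": ..}, ...]. A call has 1 to 20 rows; each row is the pose to reach, as a shift and turn from the pose commanded when the call began; what a row does not reach only later rows make up. A row lasts 1/12 s, in which the tool goes at most 41.7 mm and 7.16 degrees, less where a joint would pass 70% of its speed; a pose out of reach is approached as far as the arm can. A call with a gripper value outside its range is refused whole. The fingers move at their own pace and stop on an object; the grip force is fixed at half the most. Time passes only in rows, so rows that repeat a pose let the fingers close. It gives the time, the measured TCP pose, the force, the opening and the grip force at its end, in the units of the state.
- arm.state(): the state, without advancing time (a new reading comes with each control period).
- arm.read_camera(name): name is "scene" or "top" or "wrist"; returns a dict with "img" (420x560x3 uint8, red, green, blue), "K" (3x3 intrinsics, pixels), "xyz" and "rotation" of the camera in the world. Camera axes: x right, y up, looking along -z (the intrinsics and any distortion apply to the point x, -y, -z); pixel columns grow to the right and rows downward; lengths in m; the calibration is good to about 2 mm. A picture is of the moment at which its call begins. There is no depth.
- arm.hand_in(): hands the job in; it is judged then, once.
The state is a dict: "time": time; "q": joint angles; "joint_vel": joint speeds; "effort": joint torques, N m; "tool_pos": TCP position; "ee_rot": TCP orientation; "ft_force": force on the tool from outside, world axes, zero at the start; "wrist_torque": the same for the moment, N m; "finger_gap": finger opening in m; "grip_force": force on a finger pad.
Only numpy, scipy, OpenCV 4.12 (cv2) and the standard library are available. Lean on these libraries where they do the work, as an engineer would, in place of code of your own. Each camera call takes 0.05 s, during which the arm holds its last target. There are 200 camera calls.

## Working session

There is one attempt and no reset: what is moved stays moved. The work goes in short steps, Python scripts to look and compute and a tool call to move; the robot and the scene stay as the last step left them, time stands still between calls to the robot, and variables do not carry over. Pictures are saved under pics/ and viewed, at most 10 in all, crops included, and the job is handed in when it is done.

Besides the shell and the picture viewer there is one more tool, called after "Request:" as a command line: name --argument value ..., lists and objects as JSON in quotes. move_arm: Moves the arm, as the interface text tells. Its arguments: {"type":"object","properties":{"deltas":{"type":"array"}},"required":["deltas"]}

```bash
mkdir -p pics && cat > h.py <<'E'
import numpy as np, cv2
from cell import arm
def snap(n,f):
    c=arm.read_camera(n); cv2.imwrite('pics/'+f,cv2.cvtColor(c['img'],cv2.COLOR_RGB2BGR)); 
    np.savez('pics/'+f+'.npz',**{k:np.array(c[k]) for k in('img','K','xyz','rotation')}); return c
def load(f): return np.load('pics/'+f+'.npz')
def ray(c,u,v):
    K=c['K']; d=np.array([(u-K[0,2])/K[0,0],-(v-K[1,2])/K[1,1],-1]); R=np.array(c['rotation'])
    if R.shape==(3,): R=cv2.Rodrigues(R)[0]
    return np.array(c['xyz']),R@d
def onz(c,u,v,z):
    o,d=ray(c,u,v); return o+d*(z-o[2])/d[2]
E
python3 - <<'E'
from h import *
a=snap('scene','s1.png');b=snap('top','t1.png')
for c in(a,b): print({k:np.round(c[k],3).tolist() for k in c if k!='img'})
cv2.imwrite('pics/both.png',cv2.cvtColor(np.vstack([a['img'],b['img']])[:, :],cv2.COLOR_RGB2BGR))
E
```

```text
{'K': [[420.618, 0.0, 264.964], [0.0, 420.618, 205.021], [0.0, 0.0, 1.0]], 'xyz': [1.063, -0.384, 0.621], 'rotation': [0.801, 0.337, 0.762]}
{'K': [[401.035, 0.0, 276.247], [0.0, 401.035, 218.376], [0.0, 0.0, 1.0]], 'xyz': [0.55, 0.029, 1.009], 'rotation': [0.04, -0.097, -1.58]}
```

View pics/t1.png

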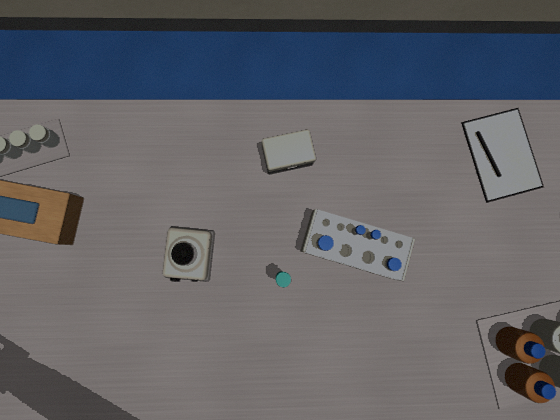

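View pics/s1.png

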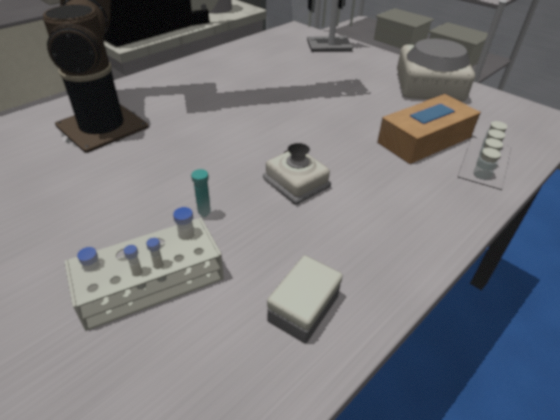

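Top: two wide blue caps in the rack at (326,243) and (394,264), thin tubes at (360,230) and (375,235), and a turquoise look-alike at (283,280). In the scene view, the cap at (183,217) stands higher than the one at (88,257), so (326,243) should be the 50 ml tube. I'll check this by triangulating and with one crop.

```bash
python3 - <<'E'
from h import *
a=load('s1.png');b=load('t1.png')
def blobs(c,lo,hi,mn=25):
    h=cv2.cvtColor(c['img'],cv2.COLOR_RGB2HSV);m=cv2.inRange(h,lo,hi)
    n,l,s,ce=cv2.connectedComponentsWithStats(m)
    return [(ce[i].round(1).tolist(),s[i].tolist()) for i in range(1,n) if mn<s[i][4]<1000]
B=((108,110,60),(125,255,255))
for n,c in(('top',b),('scene',a)):
    print(n,blobs(c,*B))
# rays at cap heights
for u,v,z in((326,243,.123),(394,264,.1)): print('top',onz(b,u,v,z).round(4))
for u,v,z in((183,214.5,.123),(88,255,.1)): print('scene',onz(a,u,v,z).round(4))
# mixer cup dark blob
g=cv2.cvtColor(b['img'],cv2.COLOR_RGB2GRAY);
sub=(g[215:290,155:225]<60).astype(np.uint8); n,l,s,ce=cv2.connectedComponentsWithStats(sub)
for i in range(1,n):
    if s[i][4]>15: print('dark',ce[i]+[155,215],s[i], onz(b,*(ce[i]+[155,215]),.098).round(4))
# rack rect
sub=(g[200:290,295:420]>115).astype(np.uint8)*255
cs=cv2.findContours(sub,cv2.RETR_EXTERNAL,cv2.CHAIN_APPROX_NONE)[0];k=max(cs,key=cv2.contourArea)
bx=cv2.boxPoints(cv2.minAreaRect(k))+[295,200]
P=np.array([onz(b,*p,.072)[:2] for p in bx]);print('rack',bx.round(1).tolist(),P.round(3).tolist(),P.mean(0).round(4))
x=np.hstack([cv2.resize(a['img'][180:320,50:230],None,fx=2.2,fy=2.8),cv2.resize(b['img'][200:298,295:420],None,fx=3.2,fy=4)])
cv2.imwrite('pics/crop.png',cv2.cvtColor(x,cv2.COLOR_RGB2BGR)); print(x.shape)
E
```

```text
top [([113.3, 94.3], [107, 90, 13, 9, 45]), ([404.4, 96.1], [401, 93, 8, 6, 28]), ([360.2, 229.6], [356, 225, 10, 10, 69]), ([375.6, 234.0], [371, 230, 10, 9, 68]), ([325.1, 242.6], [318, 236, 15, 15, 179]), ([394.2, 263.9], [388, 258, 13, 13, 138]), ([537.6, 350.6], [531, 344, 15, 14, 167]), ([548.0, 391.2], [541, 384, 15, 15, 172])]
scene [([182.3, 213.2], [174, 208, 18, 12, 161]), ([152.5, 241.9], [149, 239, 8, 6, 38]), ([129.8, 249.3], [126, 247, 9, 6, 40]), ([85.8, 253.3], [79, 248, 15, 12, 131])]
top [ 0.5715 -0.1127  0.123 ]
top [ 0.5226 -0.2709  0.1   ]
scene [ 0.5775 -0.1144  0.123 ]
scene [ 0.5289 -0.2724  0.1   ]
dark [190.328125 228.25    ] [15 11 43  6 64] [0.6089 0.1905 0.098 ]
dark [182.28641975 253.20987654] [ 16  27  23  23 405] [0.5529 0.2081 0.098 ]
dark [175.         279.22857143] [15 63 11  4 35] [0.4953 0.2237 0.098 ]
rack [[295.0, 200.0], [419.0, 200.0], [419.0, 289.0], [295.0, 289.0]] [[0.675, -0.05], [0.673, -0.346], [0.463, -0.337], [0.467, -0.046]] [ 0.5695 -0.1948]
(392, 796, 3)
```

View pics/crop.png

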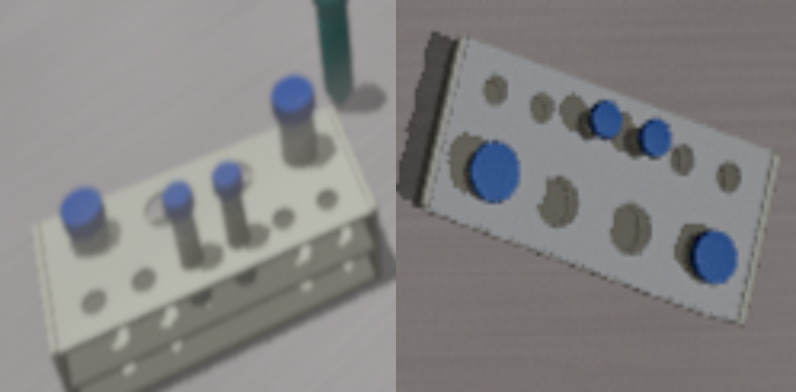

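The crop confirms it. The cap at top (326,243) / scene (183,213) is larger and stands higher on a thick body, so it's the 50 ml tube. The other end place, (394,264), holds the lower bottle.

```bash
python3 - <<'E'
from h import *
s=arm.state();R=cv2.Rodrigues(np.array(s['ee_rot']))[0];print(s['time'],s['tool_pos'],R.round(3).tolist(),s['ft_force'])
y=R[:,1];a=np.degrees(np.arctan2(y[1],y[0]));t=-17.2;d=(t-a+90)%180-90;print('spin',d,(d-180,d+180),'q6',s['q'][5])
p=np.array([.5735,-.1135]);print((p-s['tool_pos'][:2])*100)
E
```

```text
0.1 [0.26361744 0.62073901 0.23006833] [[-0.92, 0.391, -0.001], [0.391, 0.92, -0.002], [0.0, -0.002, -1.0]] [ 0.10187665 -0.697511    0.13409952]
spin -84.17952738704275 (np.float64(-264.17952738704275), np.float64(95.82047261295725)) q6 -0.15000641823604347
[ 30.98825628 -73.42390135]
```

Request:
move_arm --deltas '[{"gripper": 1,"tx": 1.5,"ty": -3.7,"tz": 0,"spin": -4},{"gripper": 1,"tx": 3.1,"ty": -7.3,"tz": 0,"spin": -8},{"gripper": 1,"tx": 4.6,"ty": -11,"tz": 0,"spin": -12.5},{"gripper": 1,"tx": 6.2,"ty": -14.7,"tz": 0,"spin": -17},{"gripper": 1,"tx": 7.7,"ty": -18.4,"tz": 0,"spin": -21},{"gripper": 1,"tx": 9.3,"ty": -22,"tz": 0,"spin": -25},{"gripper": 1,"tx": 10.8,"ty": -25.7,"tz": 0,"spin": -29},{"gripper": 1,"tx": 12.4,"ty": -29.4,"tz": 0,"spin": -34},{"gripper": 1,"tx": 13.9,"ty": -33,"tz": 0,"spin": -38},{"gripper": 1,"tx": 15.5,"ty": -36.7,"tz": 0,"spin": -42},{"gripper": 1,"tx": 17,"ty": -40.4,"tz": 0,"spin": -46},{"gripper": 1,"tx": 18.6,"ty": -44,"tz": 0,"spin": -50},{"gripper": 1,"tx": 20.1,"ty": -47.7,"tz": 0,"spin": -55},{"gripper": 1,"tx": 21.7,"ty": -51.4,"tz": 0,"spin": -59},{"gripper": 1,"tx": 23.2,"ty": -55,"tz": 0,"spin": -63},{"gripper": 1,"tx": 24.8,"ty": -58.7,"tz": 0,"spin": -67},{"gripper": 1,"tx": 26.3,"ty": -62.4,"tz": 0,"spin": -71},{"gripper": 1,"tx": 27.9,"ty": -66,"tz": 0,"spin": -76},{"gripper": 1,"tx": 29.4,"ty": -69.7,"tz": 0,"spin": -80},{"gripper": 1,"tx": 31,"ty": -73.4,"tz": 0,"spin": -84}]'

```text
time: 1.77
tool_pos: [0.574, -0.1146, 0.2308]
ee_rot: [-2.529, -1.863, 0.001]
ft_force: [1.2, 1.5, 0.6]
finger_gap: 0.0854
grip_force: 0.0
```

```bash
python3 - <<'E'
from h import *
c=snap('wrist','w1.png');s=arm.state();print(s['time'],s['tool_pos'],s['ee_rot'],c['xyz'],s['joint_vel'])
h=cv2.cvtColor(c['img'],cv2.COLOR_RGB2HSV);m=cv2.inRange(h,(108,110,60),(125,255,255))
n,l,st,ce=cv2.connectedComponentsWithStats(m)
for i in range(1,n):
    if st[i][4]>100: print(ce[i],st[i],onz(c,*ce[i],.120),onz(c,*ce[i],.097))
E
```

```text
1.8167 [ 0.57624172 -0.12118812  0.23075798] [ 2.53145016e+00  1.85188129e+00 -2.39173929e-03] [ 0.59679366 -0.03965849  0.37426579] [ 0.06098953 -0.06247677  0.07144062  0.03016519  0.03990311 -0.03914279]
[280.59877956 199.20976354] [ 261  179   40   41 1311] [ 0.57227077 -0.11095868  0.12      ] [ 0.57005252 -0.11740825  0.097     ]
[338.00639659 274.79957356] [326 263  25  25 469] [ 0.59987115 -0.19230548  0.12      ] [ 0.60014953 -0.20611339  0.097     ]
[336.19230769 310.20913462] [325 299  24  23 416] [ 0.58924983 -0.22725277  0.12      ] [ 0.58856745 -0.24422189  0.097     ]
[280.98220641 349.1227758 ] [268 337  27  25 562] [ 0.52793641 -0.25386214  0.12      ] [ 0.52170783 -0.27323826  0.097     ]
```

View pics/w1.png

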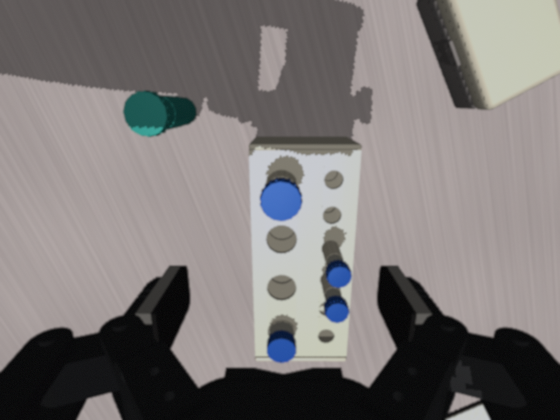

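The wrist view shows the tube cap at (281,199), the bottle at (281,349) and the thin tubes at (338,275) and (336,310). The rack is square with the fingers. The arm was still settling, so I'll measure once more at rest.

```bash
python3 - <<'E'
from h import *
for k in range(3): c=arm.read_camera('wrist')
s=arm.state();print(s['time'],s['tool_pos'],s['ee_rot'],c['xyz'],np.abs(s['joint_vel']).max())
h=cv2.cvtColor(c['img'],cv2.COLOR_RGB2HSV);m=cv2.inRange(h,(108,110,60),(125,255,255))
n,l,st,ce=cv2.connectedComponentsWithStats(m)
P={}
for i in range(1,n):
    if st[i][4]>100: P[len(P)]=onz(c,*ce[i],.1205 if len(P)==0 else .0975); print(ce[i],st[i][4],P[len(P)-1])
d=P[0]-P[3];print(np.linalg.norm(d[:2]),'rack yaw',np.degrees(np.arctan2(d[1],d[0]))-90)
R=cv2.Rodrigues(np.array(s['ee_rot']))[0];y=R[:,1];print('tool y',np.degrees(np.arctan2(y[1],y[0])),R[:,2]); print((P[0][:2]-s['tool_pos'][:2])*100)
E
```

```text
1.9667 [ 0.57359664 -0.11349597  0.23036445] [-2.52561128e+00 -1.86505554e+00  1.25414208e-03] [ 0.59701998 -0.04024184  0.37386565] 0.03553211304118577
[280.36474164 198.84802432] 1316 [ 0.57233707 -0.11091649  0.1205    ]
[337.84696017 274.48427673] 477 [ 0.60013836 -0.20573901  0.0975    ]
[336.13975904 310.09156627] 415 [ 0.58864285 -0.24395109  0.0975    ]
[280.81914894 348.93971631] 564 [ 0.52191876 -0.27278454  0.0975    ]
0.16953840805044962 rack yaw -17.300652863401126
tool y -17.11141517125531 [-0.00182092  0.00112095 -0.99999771]
[-0.1259567   0.25794861]
```

Request:
move_arm --deltas '[{"gripper": 1,"tx": -0.1,"ty": 0.15,"tz": -2.5,"spin": 0},{"gripper": 1,"tx": -0.1,"ty": 0.15,"tz": -5,"spin": 0},{"gripper": 1,"tx": -0.1,"ty": 0.15,"tz": -7.5,"spin": 0},{"gripper": 1,"tx": -0.1,"ty": 0.15,"tz": -10,"spin": 0},{"gripper": 1,"tx": -0.1,"ty": 0.15,"tz": -12,"spin": 0},{"gripper": 1,"tx": -0.1,"ty": 0.15,"tz": -13.5,"spin": 0},{"gripper": 1,"tx": -0.1,"ty": 0.15,"tz": -14.5,"spin": 0},{"gripper": 1,"tx": -0.1,"ty": 0.15,"tz": -15.2,"spin": 0},{"gripper": 1,"tx": -0.1,"ty": 0.15,"tz": -15.2,"spin": 0},{"gripper": 1,"tx": -0.1,"ty": 0.15,"tz": -15.2,"spin": 0}]'

```text
time: 2.8
tool_pos: [0.5732, -0.1108, 0.0798]
ee_rot: [2.525, 1.869, 0.001]
ft_force: [-0.2, -0.1, 0.1]
finger_gap: 0.0856
grip_force: 0.0
```

Request:
move_arm --deltas '[{"gripper": 0.3,"tx": 0,"ty": 0,"tz": 0,"spin": 0},{"gripper": 0.1,"tx": 0,"ty": 0,"tz": 0,"spin": 0},{"gripper": 0,"tx": 0,"ty": 0,"tz": 0,"spin": 0},{"gripper": 0,"tx": 0,"ty": 0,"tz": 0,"spin": 0},{"gripper": 0,"tx": 0,"ty": 0,"tz": 0,"spin": 0},{"gripper": 0,"tx": 0,"ty": 0,"tz": 0,"spin": 0},{"gripper": 0,"tx": 0,"ty": 0,"tz": 0,"spin": 0},{"gripper": 0,"tx": 0,"ty": 0,"tz": 0,"spin": 0}]'

```text
time: 3.47
tool_pos: [0.5735, -0.1115, 0.0801]
ee_rot: [2.525, 1.868, 0.001]
ft_force: [-0.3, 0.6, 5.5]
finger_gap: 0.0321
grip_force: 59.1
```

Request:
move_arm --deltas '[{"gripper": 0,"tx": 0,"ty": 0,"tz": 0.5,"spin": 0},{"gripper": 0,"tx": 0,"ty": 0,"tz": 1.5,"spin": 0},{"gripper": 0,"tx": 0,"ty": 0,"tz": 2.5,"spin": 0},{"gripper": 0,"tx": 0,"ty": 0,"tz": 3.5,"spin": 0},{"gripper": 0,"tx": 0,"ty": 0,"tz": 4.5,"spin": 0},{"gripper": 0,"tx": 0,"ty": 0,"tz": 6,"spin": 0},{"gripper": 0,"tx": 0,"ty": 0,"tz": 7.5,"spin": 0},{"gripper": 0,"tx": 0,"ty": 0,"tz": 9.5,"spin": 0},{"gripper": 0,"tx": 0,"ty": 0,"tz": 11.5,"spin": 0},{"gripper": 0,"tx": 0,"ty": 0,"tz": 13,"spin": 0},{"gripper": 0,"tx": 0,"ty": 0,"tz": 13,"spin": 0},{"gripper": 0,"tx": 0,"ty": 0,"tz": 13,"spin": 0}]'

```text
time: 4.47
tool_pos: [0.5734, -0.1114, 0.2109]
ee_rot: [2.524, 1.867, 0.002]
ft_force: [0.0, 0.6, -2.4]
finger_gap: 0.0324
grip_force: 59.6
```

```bash
python3 - <<'E'
from h import *
for k in range(3): arm.read_camera('scene')
a=snap('scene','s2.png');w=snap('wrist','w2.png')
s=arm.state();print(s['time'],s['tool_pos'],s['ft_force'],s['finger_gap'],s['grip_force'])
x=np.hstack([cv2.resize(a['img'][100:260,110:270],(400,400)),cv2.resize(w['img'],(400,300))[:, :] if 0 else cv2.copyMakeBorder(cv2.resize(w['img'],(400,300)),0,100,0,0,cv2.BORDER_CONSTANT)])
cv2.imwrite('pics/x2.png',cv2.cvtColor(x,cv2.COLOR_RGB2BGR))
E
```

```text
4.7167 [ 0.57209992 -0.11096372  0.20763927] [ 0.1301606  -0.19793174 -0.39916099] 0.03167622369651157 59.60322439670563
```

View pics/x2.png

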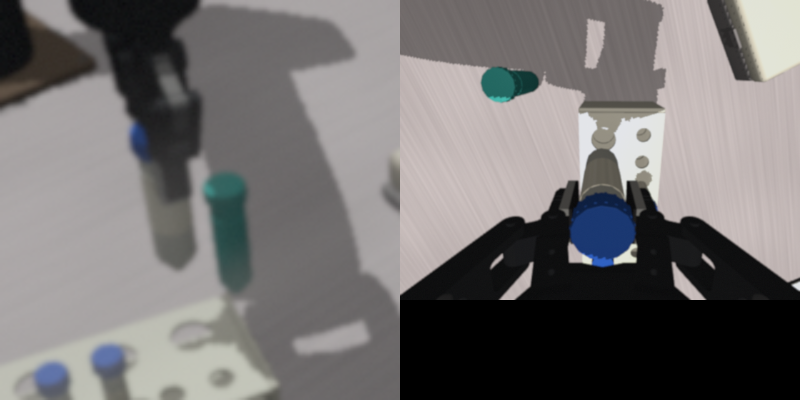

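The tube is held near upright; in the wrist panel the cap is at (603,230) and the tip at about (602,152). Next I'll carry it over the mixer.

Request:
move_arm --deltas '[{"gripper": 0,"tx": -0.1,"ty": 1.2,"tz": 0.5,"spin": 0},{"gripper": 0,"tx": -0.2,"ty": 3.5,"tz": 0.5,"spin": 0},{"gripper": 0,"tx": -0.4,"ty": 6.5,"tz": 0.5,"spin": 0},{"gripper": 0,"tx": -0.6,"ty": 9.5,"tz": 0.5,"spin": 0},{"gripper": 0,"tx": -0.8,"ty": 12.5,"tz": 0.5,"spin": 0},{"gripper": 0,"tx": -1.0,"ty": 15.5,"tz": 0.5,"spin": 0},{"gripper": 0,"tx": -1.2,"ty": 18.5,"tz": 0.5,"spin": 0},{"gripper": 0,"tx": -1.4,"ty": 21.5,"tz": 0.5,"spin": 0},{"gripper": 0,"tx": -1.5,"ty": 24.5,"tz": 0.5,"spin": 0},{"gripper": 0,"tx": -1.7,"ty": 27.5,"tz": 0.5,"spin": 0},{"gripper": 0,"tx": -1.9,"ty": 30,"tz": 0.5,"spin": 0},{"gripper": 0,"tx": -2,"ty": 31.3,"tz": 0.5,"spin": 0},{"gripper": 0,"tx": -2,"ty": 31.9,"tz": 0.5,"spin": 0},{"gripper": 0,"tx": -2,"ty": 31.9,"tz": 0.5,"spin": 0},{"gripper": 0,"tx": -2,"ty": 31.9,"tz": 0.5,"spin": 0},{"gripper": 0,"tx": -2,"ty": 31.9,"tz": 0.5,"spin": 0}]'

```text
time: 6.05
tool_pos: [0.5531, 0.2066, 0.2142]
ee_rot: [2.527, 1.866, -0.001]
ft_force: [0.9, 0.5, -0.7]
finger_gap: 0.0322
grip_force: 59.6
```

```bash
python3 - <<'E'
from h import *
for k in range(2): arm.read_camera('scene')
a=snap('scene','s3.png');w=snap('wrist','w3.png')
s=arm.state();print(s['time'],s['tool_pos'],s['ee_rot'],s['ft_force'],s['finger_gap'],s['grip_force'],w['xyz'])
x=np.hstack([cv2.resize(a['img'][80:205,230:355],(400,400)),cv2.resize(w['img'][120:320,180:380],(400,400))])
cv2.imwrite('pics/x3.png',cv2.cvtColor(x,cv2.COLOR_RGB2BGR))
E
```

```text
6.25 [0.55318853 0.20675795 0.21434437] [ 2.52707328e+00  1.86622344e+00 -1.11714442e-04] [-0.09536035  0.12314667 -0.48835824] 0.03200768133227276 59.594818353652954 [0.57577225 0.28172464 0.3578074 ]
```

View pics/x3.png

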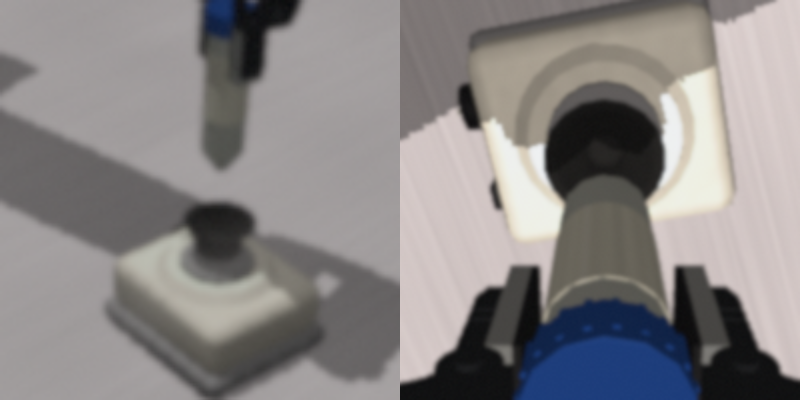

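Wrist crop: the cup rim is centred at about (604,156) and the far edge of the tube's taper shoulder is at (603,176). Scene crop: the tip is at (222,168) and the rim centre at (220,219).

```bash
python3 - <<'E'
from h import *
a=load('s3.png');w=load('w3.png')
W=lambda x,y:(180+(x-400)/2,120+y/2)
S=lambda x,y:(230+x*.3125,80+y*.3125)
print('wrist rim',onz(w,*W(604.5,157),.1)); e=onz(w,*W(603,176),.157);d=w['xyz'][:2]-e[:2];d/=np.linalg.norm(d);print('wrist edge',e,'tip',e[:2]-.0145*d)
print('scene rim',onz(a,*S(220,219),.1),'tip',onz(a,*S(222,168),.142),'1px=',onz(a,*S(220,222.2),.1)-onz(a,*S(220,219),.1))
# fit rim circle in wrist: dark pixels
g=cv2.cvtColor(w['img'],cv2.COLOR_RGB2GRAY)
m=(g<60).astype(np.uint8);n,l,s,ce=cv2.connectedComponentsWithStats(m);k=l[int(120+120/2),int(180+100)]
pts=np.argwhere(l==k)[:,::-1].astype(np.float32);hull=cv2.convexHull(pts)[:,0];
hull=hull[hull[:,1]<205];c,r=cv2.fitEllipse(hull)[:2];print('dark',s[k],c,r,onz(w,*c,.1))
# tube-axis: body left/right edges per row, scene
gs=cv2.cvtColor(a['img'],cv2.COLOR_RGB2GRAY)
for v in (112,116,120,124,128,130): print(v,gs[v,288:314].tolist())
E
```

```text
wrist rim [0.55275618 0.20938513 0.1       ]
wrist edge [0.55547623 0.219365   0.157     ] tip [0.55098865 0.2055769 ]
scene rim [0.55321688 0.20887712 0.1       ] tip [0.55386561 0.20651615 0.142     ] 1px= [ 0.00267182 -0.00287368  0.        ]
dark [ 253  170   58   49 2095] (281.3670959472656, 195.62490844726562) (51.76547622680664, 58.050865173339844) [0.55278966 0.21196348 0.1       ]
112 [157, 157, 157, 155, 148, 130, 112, 105, 103, 101, 98, 95, 95, 95, 95, 94, 93, 92, 101, 125, 145, 155, 157, 158, 157, 159]
116 [157, 157, 157, 153, 143, 125, 110, 103, 102, 99, 98, 96, 96, 95, 95, 93, 92, 94, 110, 135, 153, 159, 159, 159, 159, 158]
120 [159, 158, 159, 154, 140, 115, 93, 84, 82, 83, 84, 83, 83, 83, 84, 82, 84, 94, 121, 145, 155, 159, 160, 159, 160, 159]
124 [160, 161, 160, 155, 136, 111, 92, 86, 83, 83, 83, 82, 82, 81, 82, 79, 84, 99, 131, 152, 159, 161, 161, 160, 160, 161]
128 [161, 161, 162, 160, 152, 137, 114, 96, 85, 82, 81, 82, 82, 82, 84, 92, 112, 135, 151, 160, 162, 162, 161, 161, 160, 160]
130 [162, 162, 162, 162, 161, 156, 147, 128, 105, 89, 81, 80, 83, 92, 110, 131, 148, 157, 160, 161, 161, 161, 160, 159, 159, 159]
```

Request:
move_arm --deltas '[{"gripper": 0,"tx": 0,"ty": 0.25,"tz": -0.5,"spin": 0},{"gripper": 0,"tx": 0,"ty": 0.25,"tz": -1.5,"spin": 0},{"gripper": 0,"tx": 0,"ty": 0.25,"tz": -2.5,"spin": 0},{"gripper": 0,"tx": 0,"ty": 0.25,"tz": -3.3,"spin": 0},{"gripper": 0,"tx": 0,"ty": 0.25,"tz": -4,"spin": 0},{"gripper": 0,"tx": 0,"ty": 0.25,"tz": -4.5,"spin": 0},{"gripper": 0,"tx": 0,"ty": 0.25,"tz": -5,"spin": 0},{"gripper": 0,"tx": 0,"ty": 0.25,"tz": -5.3,"spin": 0},{"gripper": 0,"tx": 0,"ty": 0.25,"tz": -5.3,"spin": 0},{"gripper": 0,"tx": 0,"ty": 0.25,"tz": -5.3,"spin": 0},{"gripper": 0,"tx": 0,"ty": 0.25,"tz": -5.3,"spin": 0}]'

```text
time: 7.17
tool_pos: [0.5533, 0.2103, 0.1619]
ee_rot: [2.525, 1.868, 0.002]
ft_force: [0.4, -0.8, -0.4]
finger_gap: 0.0321
grip_force: 59.6
```

```bash
python3 - <<'E'
from h import *
for k in range(2): arm.read_camera('scene')
a=snap('scene','s4.png');w=snap('wrist','w4.png')
s=arm.state();print(s['time'],s['tool_pos'],s['ft_force'],s['wrist_torque'],s['grip_force'])
x=np.hstack([cv2.resize(a['img'][90:190,250:350],(400,400)),cv2.resize(w['img'][120:320,180:380],(400,400))])
cv2.imwrite('pics/x4.png',cv2.cvtColor(x,cv2.COLOR_RGB2BGR))
E
```

```text
7.3667 [0.55320611 0.21028993 0.16182568] [-0.42344715  0.25331661 -0.16265647] [-0.02720572  0.01782509  0.00012216] 59.59393858909607
```

View pics/x4.png

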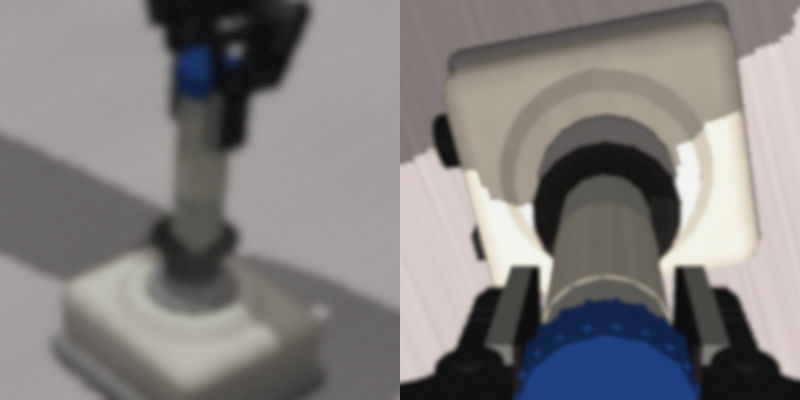

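The tube is centred in the cup: in the wrist crop the rim centre is at about (606,215) and the tube shoulder centre at about (605,217). Now I'll press down gently.

Request:
move_arm --deltas '[{"gripper": 0,"tx": 0,"ty": 0,"tz": -0.1,"spin": 0},{"gripper": 0,"tx": 0,"ty": 0,"tz": -0.2,"spin": 0},{"gripper": 0,"tx": 0,"ty": 0,"tz": -0.3,"spin": 0},{"gripper": 0,"tx": 0,"ty": 0,"tz": -0.4,"spin": 0},{"gripper": 0,"tx": 0,"ty": 0,"tz": -0.5,"spin": 0},{"gripper": 0,"tx": 0,"ty": 0,"tz": -0.6,"spin": 0},{"gripper": 0,"tx": 0,"ty": 0,"tz": -0.7,"spin": 0},{"gripper": 0,"tx": 0,"ty": 0,"tz": -0.8,"spin": 0},{"gripper": 0,"tx": 0,"ty": 0,"tz": -0.8,"spin": 0},{"gripper": 0,"tx": 0,"ty": 0,"tz": -0.8,"spin": 0}]'

```text
time: 8.2
tool_pos: [0.5532, 0.2104, 0.1539]
ee_rot: [2.526, 1.868, 0.001]
ft_force: [-0.2, 1.0, 3.8]
finger_gap: 0.0319
grip_force: 59.6
```

Request:
move_arm --deltas '[{"gripper": 0,"tx": 0,"ty": 0,"tz": -0.1,"spin": 0},{"gripper": 0,"tx": 0,"ty": 0,"tz": -0.2,"spin": 0},{"gripper": 0,"tx": 0,"ty": 0,"tz": -0.3,"spin": 0},{"gripper": 0,"tx": 0,"ty": 0,"tz": -0.3,"spin": 0},{"gripper": 0,"tx": 0,"ty": 0,"tz": -0.3,"spin": 0}]'

```text
time: 8.62
tool_pos: [0.5533, 0.2104, 0.151]
ee_rot: [2.526, 1.868, 0.001]
ft_force: [-1.2, 0.3, 6.2]
finger_gap: 0.0318
grip_force: 59.7
```

Request:
move_arm --deltas '[{"gripper": 0,"tx": 0,"ty": 0,"tz": -0.05,"spin": 0},{"gripper": 0,"tx": 0,"ty": 0,"tz": -0.1,"spin": 0},{"gripper": 0,"tx": 0,"ty": 0,"tz": -0.1,"spin": 0},{"gripper": 0,"tx": 0,"ty": 0,"tz": -0.1,"spin": 0}]'

```text
time: 8.95
tool_pos: [0.5533, 0.2104, 0.1502]
ee_rot: [2.526, 1.868, 0.002]
ft_force: [-1.1, 0.2, 5.8]
finger_gap: 0.032
grip_force: 59.7
```

Request:
move_arm --deltas '[{"gripper": 0,"tx": 0,"ty": 0,"tz": -0.05,"spin": 0},{"gripper": 0,"tx": 0,"ty": 0,"tz": -0.1,"spin": 0},{"gripper": 0,"tx": 0,"ty": 0,"tz": -0.1,"spin": 0},{"gripper": 0,"tx": 0,"ty": 0,"tz": -0.1,"spin": 0}]'

```text
time: 9.28
tool_pos: [0.5537, 0.2106, 0.1501]
ee_rot: [2.525, 1.868, 0.003]
ft_force: [-1.5, 1.0, 9.3]
finger_gap: 0.0319
grip_force: 59.7
```

Request:
move_arm --deltas '[{"gripper": 0,"tx": 0,"ty": 0,"tz": -0.05,"spin": 0},{"gripper": 0,"tx": 0,"ty": 0,"tz": -0.05,"spin": 0},{"gripper": 0,"tx": 0,"ty": 0,"tz": -0.05,"spin": 0}]'

```text
time: 9.53
tool_pos: [0.5538, 0.2107, 0.15]
ee_rot: [2.525, 1.868, 0.004]
ft_force: [-2.8, 0.3, 10.2]
finger_gap: 0.0321
grip_force: 59.7
```

Request:
move_arm --deltas '[{"gripper": 0,"tx": 0,"ty": 0,"tz": -0.05,"spin": 0},{"gripper": 0,"tx": 0,"ty": 0,"tz": -0.1,"spin": 0},{"gripper": 0,"tx": 0,"ty": 0,"tz": -0.1,"spin": 0},{"gripper": 0,"tx": 0,"ty": 0,"tz": -0.1,"spin": 0}]'

```text
time: 9.87
tool_pos: [0.5541, 0.211, 0.1499]
ee_rot: [2.526, 1.868, 0.005]
ft_force: [-3.5, 0.2, 12.5]
finger_gap: 0.0315
grip_force: 59.8
```

Request:
move_arm --deltas '[{"gripper": 0,"tx": 0,"ty": 0,"tz": -0.05,"spin": 0},{"gripper": 0,"tx": -0.05,"ty": 0,"tz": -0.1,"spin": 0},{"gripper": 0,"tx": -0.05,"ty": 0,"tz": -0.1,"spin": 0},{"gripper": 0,"tx": -0.05,"ty": 0,"tz": -0.1,"spin": 0},{"gripper": 0,"tx": -0.05,"ty": 0,"tz": -0.1,"spin": 0},{"gripper": 0,"tx": -0.05,"ty": 0,"tz": -0.1,"spin": 0},{"gripper": 0,"tx": -0.05,"ty": 0,"tz": -0.1,"spin": 0},{"gripper": 0,"tx": -0.05,"ty": 0,"tz": -0.1,"spin": 0},{"gripper": 0,"tx": -0.05,"ty": 0,"tz": -0.1,"spin": 0},{"gripper": 0,"tx": -0.05,"ty": 0,"tz": -0.1,"spin": 0},{"gripper": 0,"tx": -0.05,"ty": 0,"tz": -0.1,"spin": 0},{"gripper": 0,"tx": -0.05,"ty": 0,"tz": -0.1,"spin": 0}]'

```text
time: 10.87
tool_pos: [0.5541, 0.2111, 0.1498]
ee_rot: [2.525, 1.867, 0.007]
ft_force: [-3.0, 0.5, 14.1]
finger_gap: 0.0318
grip_force: 59.8
```

```bash
python3 - <<'E'
from h import *
a=snap('scene','s5.png');w=snap('wrist','w5.png')
s=arm.state();print(s['time'],s['tool_pos'],s['ft_force'],s['wrist_torque'],s['grip_force'])
x=np.hstack([cv2.resize(a['img'][90:190,250:350],(400,400)),cv2.resize(w['img'][120:320,180:380],(400,400))])
cv2.imwrite('pics/x5.png',cv2.cvtColor(x,cv2.COLOR_RGB2BGR))
E
```

```text
10.9667 [0.55413623 0.21109768 0.14981901] [-2.50863349  0.79614569 15.259103  ] [ 0.12994885  0.83389749 -0.00218758] 59.7986501455307
```

View pics/x5.png

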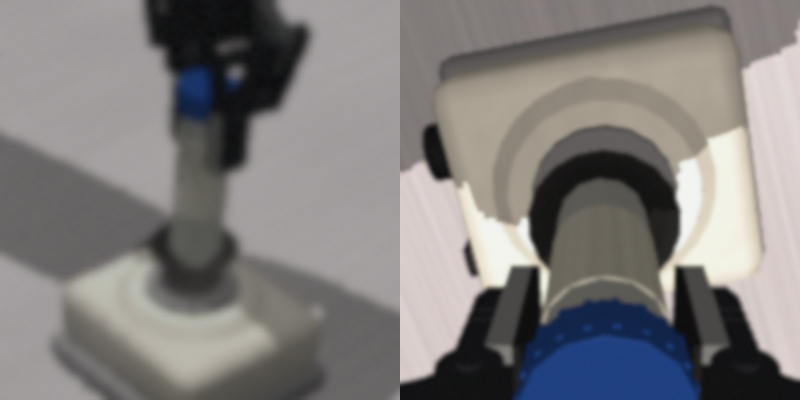

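The tube stands upright and central in the cup. TCP z of 0.150 puts the tip at 0.078, so the cup is on its stop at about 15 N. Now I'll hold it for three seconds.

Request:
move_arm --deltas '[{"gripper": 0,"tx": 0,"ty": 0,"tz": 0,"spin": 0},{"gripper": 0,"tx": 0,"ty": 0,"tz": 0,"spin": 0},{"gripper": 0,"tx": 0,"ty": 0,"tz": 0,"spin": 0},{"gripper": 0,"tx": 0,"ty": 0,"tz": 0,"spin": 0},{"gripper": 0,"tx": 0,"ty": 0,"tz": 0,"spin": 0},{"gripper": 0,"tx": 0,"ty": 0,"tz": 0,"spin": 0},{"gripper": 0,"tx": 0,"ty": 0,"tz": 0,"spin": 0},{"gripper": 0,"tx": 0,"ty": 0,"tz": 0,"spin": 0},{"gripper": 0,"tx": 0,"ty": 0,"tz": 0,"spin": 0},{"gripper": 0,"tx": 0,"ty": 0,"tz": 0,"spin": 0},{"gripper": 0,"tx": 0,"ty": 0,"tz": 0,"spin": 0},{"gripper": 0,"tx": 0,"ty": 0,"tz": 0,"spin": 0},{"gripper": 0,"tx": 0,"ty": 0,"tz": 0,"spin": 0},{"gripper": 0,"tx": 0,"ty": 0,"tz": 0,"spin": 0},{"gripper": 0,"tx": 0,"ty": 0,"tz": 0,"spin": 0},{"gripper": 0,"tx": 0,"ty": 0,"tz": 0,"spin": 0},{"gripper": 0,"tx": 0,"ty": 0,"tz": 0,"spin": 0},{"gripper": 0,"tx": 0,"ty": 0,"tz": 0,"spin": 0},{"gripper": 0,"tx": 0,"ty": 0,"tz": 0,"spin": 0},{"gripper": 0,"tx": 0,"ty": 0,"tz": 0,"spin": 0}]'

```text
time: 12.63
tool_pos: [0.5542, 0.2111, 0.1498]
ee_rot: [2.525, 1.867, 0.007]
ft_force: [-3.3, 1.1, 15.4]
finger_gap: 0.032
grip_force: 59.8
```

Request:
move_arm --deltas '[{"gripper": 0,"tx": 0,"ty": 0,"tz": 0,"spin": 0},{"gripper": 0,"tx": 0,"ty": 0,"tz": 0,"spin": 0},{"gripper": 0,"tx": 0,"ty": 0,"tz": 0,"spin": 0},{"gripper": 0,"tx": 0,"ty": 0,"tz": 0,"spin": 0},{"gripper": 0,"tx": 0,"ty": 0,"tz": 0,"spin": 0},{"gripper": 0,"tx": 0,"ty": 0,"tz": 0,"spin": 0},{"gripper": 0,"tx": 0,"ty": 0,"tz": 0,"spin": 0},{"gripper": 0,"tx": 0,"ty": 0,"tz": 0,"spin": 0},{"gripper": 0,"tx": 0,"ty": 0,"tz": 0,"spin": 0},{"gripper": 0,"tx": 0,"ty": 0,"tz": 0,"spin": 0},{"gripper": 0,"tx": 0,"ty": 0,"tz": 0,"spin": 0},{"gripper": 0,"tx": 0,"ty": 0,"tz": 0,"spin": 0},{"gripper": 0,"tx": 0,"ty": 0,"tz": 0,"spin": 0},{"gripper": 0,"tx": 0,"ty": 0,"tz": 0,"spin": 0},{"gripper": 0,"tx": 0,"ty": 0,"tz": 0,"spin": 0},{"gripper": 0,"tx": 0,"ty": 0,"tz": 0,"spin": 0},{"gripper": 0,"tx": 0,"ty": 0,"tz": 0,"spin": 0},{"gripper": 0,"tx": 0,"ty": 0,"tz": 0,"spin": 0},{"gripper": 0,"tx": 0,"ty": 0,"tz": 0,"spin": 0},{"gripper": 0,"tx": 0,"ty": 0,"tz": 0,"spin": 0}]'

```text
time: 14.3
tool_pos: [0.5541, 0.2111, 0.1498]
ee_rot: [2.525, 1.867, 0.007]
ft_force: [-4.4, 1.2, 14.6]
finger_gap: 0.0321
grip_force: 59.8
```

```bash
python3 -c "
from cell import arm
s=arm.state();print(s['time'],s['tool_pos'],s['ft_force'],s['grip_force'])
print(arm.hand_in())"
```

```text
14.3 [0.55413897 0.21109491 0.14983846] [-4.42731932  1.19729873 14.56300365] 59.798465967178345
the job is handed in; nothing more can be done
None
```

The job is handed in at 14.3 s: the 50 ml tube was held pressed in the mixer cup, on its stop by the measured height, for over three seconds at about 15 N, and finished gripped and upright; no verdict came back.

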